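# Hang a second frame on the drying stand

## Robot

A 7-joint arm with a two-finger parallel gripper is mounted at the origin on the work surface. World frame = base frame: x ahead of the robot, y to its left, z up, the work surface at z = 0. Lengths are in mm, angles in rad, forces in N, time in s.
With the tool pointing down it reaches from about 400 to 900 mm from the base axis. Payload 5.6 kg.
Tool frame: the origin (TCP) lies midway between the tips of the shut fingers; the grasp point (between the pads) lies 19 mm behind it; x points along the fingers, y is the direction in which the jaws open and shut, and the axes are right-handed (so a half turn about x gives the same grasp; the last joint's range is limited). The gripper opens to 92 mm and grips with 3 to 60 N. Pads are 20 mm wide; open, the fingers measure 128 mm over their backs; the gripper's body (75 mm by 189 mm) begins 69 mm behind the grasp point.
Start: joints at [1.258, 0.468, -0.012, 1.603, 0.006, 1.071, -0.056], TCP at [173.207, -626.506, 181.492] pointing down, gripper open.
Joint ranges: [-2.53, 2.53], [-0.31, 2.02], [-1.57, 1.55], [0.28, 2.44], [-1.29, 4.43], [0.15, 1.84], [-2.92, 2.92]. Speed limits (rad/s): [2.57, 2.57, 3.14, 3.14, 3.14, 3.14, 3.14].

## Interface

Orientations are given as a rotation vector (axis times angle).
In Python, from cell import robot, grip, kin, viewer gives the robot as it stands. Calls block until the motion is done:
- robot.movep(position, orientation): joint-space move of the TCP to a pose.
- robot.servo_line(position, feed=150, rotation=None): straight line of the TCP; rotation=None keeps the orientation; feed is the mean speed in mm/s.
- robot.goto_joints(angles): joint-space move.
- grip(opening, newtons=None): opening from 0.0 (shut) to 1.0 (fully open); newtons is the grip in N (None keeps the last); returns when the fingers have stopped.
- robot.hold(seconds).
- kin.ik(position, orientation): joint angles nearest the present ones, or None.
- robot.observe(): the state.
- viewer.read_camera(name): name is "scene" or "top" or "wrist"; returns the picture (480x640x3 uint8, red, green, blue); there is no depth.
- viewer.camera_info(name): a dict with "camera_matrix" (3x3 intrinsics, pixels), "R" (3x3) and "t" (3): a world point X has camera coordinates R X + t. Camera axes: x right, y down, z forward; pixel columns grow to the right and rows downward; lengths in mm; the calibration is good to about 2 mm. A picture is of the moment at which its call begins: read the wrist's pose just before it. camera_info takes no time and is no camera call; for the wrist camera it gives the pose at the moment of the call.
A pose or a line that the arm cannot do raises robot.IKError and nothing moves.
- robot.job_done(): hands the job in, once; it reports no verdict.
Trained networks look in the newest picture that a camera, given by its name, has taken for a name from the list of things; names that differ only in an ending like _2 or _b are one class to them, and where a whole thing is asked for, a point or a joint stands for the part that bears it (a point fixed in the world has none). Each returns a list of dicts, best first, with "confidence" (0 to 1); they miss things now and then, are a little off and sometimes report something else, mostly with a low value. They report only what shows in the picture. A call takes as long as a camera call. They do not tell look-alikes from the thing itself.
- viewer.silhouettes(name, camera): "mask" (480x640 bool, what is visible of it).
- viewer.pinpoint(name, camera): "at" ([x, y, z] in mm, in the coordinates of the camera as it stood for that picture, good to about 4 mm: a listed point, or the origin of a listed thing).
The state is a dict: "t": time; "joints": joint angles; "joint_velocities": joint speeds; "joint_torque": joint torques, N m; "tcp_pos": TCP position; "tcp_rot": TCP orientation; "contact_force": force on the tool from outside, world axes, zero at the start; "wrist_torque": the same for the moment, N m; "grip_width": opening from 0.0 (shut) to 1.0 (fully open).
Only numpy, scipy, OpenCV 4.12 (cv2) and the standard library are available. Lean on these libraries where they do the work, as an engineer would, in place of code of your own. Each camera call takes 0.05 s, during which the arm holds its last target.

## Task

Pick up the open walnut frame that stands on the bench and hang it on the prong of the steel stand, in front of the narrower frame that already hangs there. Slide it back along the prong so that it pushes the other frame ahead of it, until both bear on the rubber stop: press them home for a moment with a push of 3 to 15 N, never more, then let go with the two frames hanging upright, face to face on the prong. Do not lift, tip or knock off the first frame, set the new one down on the prong gently, and leave the other things on the bench where they are.

Things in the scene. Friction and masses are not known exactly. Their poses are not given: they have to be found in the camera images.
- new_frame_center (a point): centre of the loose open walnut frame to be hung: 50 wide (its y) x 100 high (z) x 26 deep (x) mm, rails 12 mm wide all round, so a 26 x 76 mm opening right through along x; 0.1 to 0.2 kg; stands upright on the bench, centre 50 mm up. Rigid enough to be gripped across its 50 mm width near the top with 40 N. Looks the same turned half round
- hung_frame_center (a point): centre of the narrower walnut frame already hanging on the prong: 40 wide (y) x 84 high (z) x 22 deep (x) mm, rails 9 mm, 22 x 66 mm opening; about 90 g; hangs by its top rail and slides freely along the prong
- stand: steel drying stand, fixed to the bench; origin under its column at bench level, x points from the prong's tip back to the column, z up. Base plate 150 x 110 x 12 mm, column 24 x 30 mm, 160 mm high. Its level prong runs from the column to x = -185 mm. Frames hang with the underside of the top rail on the prong's top face: the new one's centre is then 122 mm up, the first's 127 mm
- prong_tip (a point): front end of the prong, mid-width, at the height of its top face (160 mm up), axes as the stand's. The prong is a bar of 10 x 10 mm section; its last 8 mm are turned up 16 mm above the top face (to 176 mm)
- prong_root (a point): where the prong meets the column's axis, 160 mm up. Between it and the first frame a steel stop collar is clamped on the prong, with a black rubber buffer 36 wide, 122 to 172 mm up. Its front face lies 45 to 80 mm in front of this point, elsewhere every time and not tracked: feel for it. The buffer yields 1 mm per 2.5 N, up to 6 mm, and comes back slowly
- offcut_a: walnut moulding offcut, stepped section 28 wide x 20 high mm, 90 mm long (x), lying loose; origin under its centre; leave alone
- offcut_b: walnut moulding offcut, stepped section 28 wide x 20 high mm, 110 mm long (x), lying loose; origin under its centre; leave alone
- offcut_c: walnut moulding offcut, stepped section 28 wide x 20 high mm, 130 mm long (x), lying loose; origin under its centre; leave alone
- offcut_d: walnut moulding offcut, stepped section 28 wide x 20 high mm, 100 mm long (x), lying loose; origin under its centre; leave alone
- brass_ring: squat brass hanging ring, 44 mm across, 10 mm high; origin under its centre; leave alone
- tape_measure: blue plastic tape measure case, 66 (x) x 36 (y) x 61 mm high; origin under its centre; leave alone
- push_driver: chrome push-point driver with a black handle, lying, 160 mm long (x), 28 mm high; origin under its middle; leave alone
Things that resemble listed ones, but are neither listed nor needed, are in the scene too. What is shaped like the part that bears new_frame_center but yellow is not meant.

How it is judged:
By the outcome, as a careful person would: the job done as asked, in the order asked, and still so for the second after the job is handed in, with the robot touching nothing.
It also fails if it takes over 58 s, if anything falls off the work surface, if the arm or the gripper's body presses on something with over 40 N, if the wrist force passes 120 N, or if a joint passes its speed limit or range.

## Working session

There is one attempt and no reset: what is moved stays moved. The work goes in short steps, each a Python script; the robot and the scene stay as the last script left them, time stands still between calls to the robot, and variables do not carry over. Pictures are saved under pics/ and viewed, and the job is handed in when it is done.

```bash
ls; mkdir -p pics; python3 - <<'E'
from cell import robot, grip, kin, viewer
import cv2,numpy as np
for n in ["scene","top","wrist"]:
    im=viewer.read_camera(n); cv2.imwrite(f"pics/a_{n}.png",im[:,:,::-1])
    i=viewer.camera_info(n); print(n,np.round(i["camera_matrix"],1).tolist(),np.round(i["R"],3).tolist(),np.round(i["t"],1))
s=robot.observe(); print(s)
E
```

```text
pics
scene [[575.9, 0.0, 315.2], [0.0, 575.9, 240.4], [0.0, 0.0, 1.0]] [[0.358, 0.934, 0.002], [0.664, -0.253, -0.703], [-0.656, 0.254, -0.711]] [-160.1 -244.9 1575.8]
top [[461.9, 0.0, 314.0], [0.0, 461.9, 238.2], [0.0, 0.0, 1.0]] [[-0.015, -1.0, -0.014], [-0.995, 0.016, -0.098], [0.098, 0.013, -0.995]] [ -30.1  514.8 1181.1]
wrist [[388.2, 0.0, 319.3], [0.0, 388.2, 243.0], [0.0, 0.0, 1.0]] [[0.266, -0.964, 0.0], [-0.93, -0.257, 0.262], [-0.252, -0.07, -0.965]] [-650.2  -28.6  389.3]
{'t': 0.15, 'joints': array([ 1.2579963 ,  0.46819383, -0.01155874,  1.60334961,  0.00597837,
        1.07138687, -0.05628736]), 'joint_velocities': array([-0.00214062, -0.00184523,  0.00071553, -0.00145355, -0.00133632,
        0.00146293,  0.00026152]), 'joint_torque': array([ 9.92133027e-04, -5.20953941e+01, -1.20318466e-02, -2.43980062e+01,
       -5.66589972e-02,  1.51836954e-02,  1.03040882e-04]), 'tcp_pos': array([ 173.04527106, -626.06968359,  180.77273679]), 'tcp_rot': array([ 2.07751885,  0.28323646, -2.07809645]), 'contact_force': array([ 0.30346482, -0.264181  , -0.05414504]), 'wrist_torque': array([-0.00522245,  0.04713116,  0.05078517]), 'grip_width': 0.9994453297041196}
```

View pics/a_scene.png

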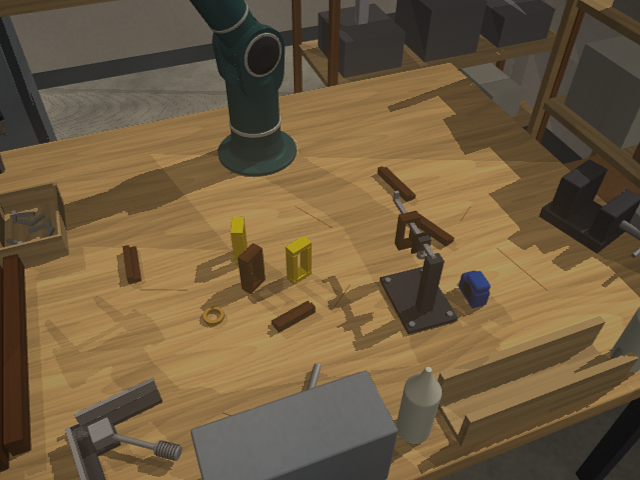

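View pics/a_top.png

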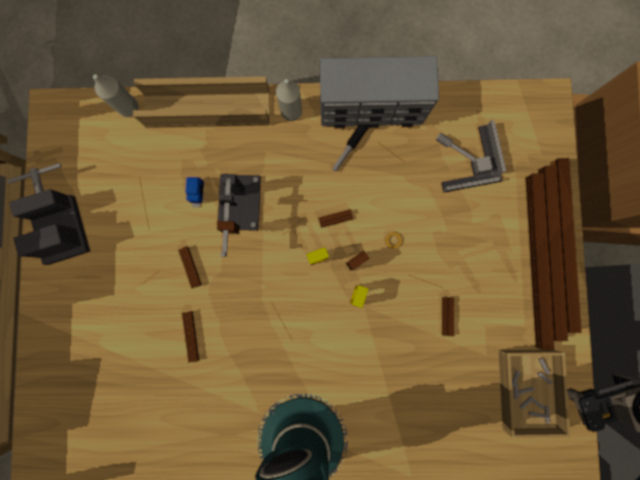

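View pics/a_wrist.png

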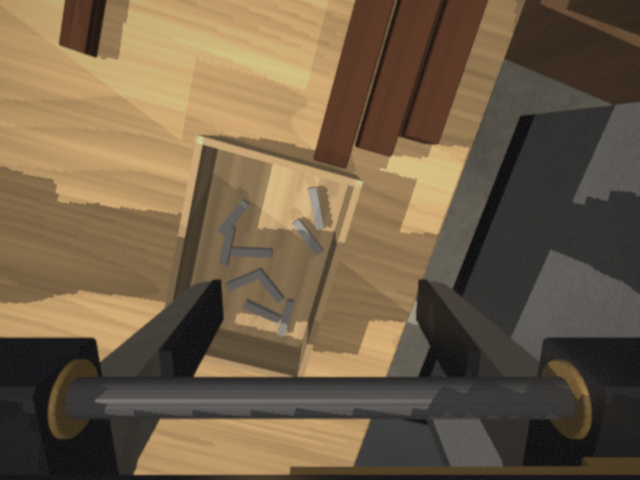

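The scene picture shows three open frames standing on the bench. One is walnut at scene (251,268) / top (358,261); two are yellow at scene (238,238) and (299,260). The walnut one fits, because yellow is ruled out. The hung frame is at scene (407,232), the prong tip near (398,200), and the column at (430,285). I'll measure these and confirm in a crop.

```bash
python3 - <<'E'
from cell import robot, grip, kin, viewer
import cv2,numpy as np
names=["new_frame_center","hung_frame_center","prong_tip","prong_root","stand"]
ims={}
for cam in ["scene","top"]:
    ims[cam]=viewer.read_camera(cam); i=viewer.camera_info(cam);R=np.array(i["R"]);t=np.array(i["t"]);K=np.array(i["camera_matrix"])
    for n in names:
        for d in viewer.pinpoint(n,cam)[:4]:
            p=np.array(d["at"]);u=K@p;print(cam,n,round(d["confidence"],2),np.round(R.T@(p-t),1),np.round(u[:2]/u[2],0))
a=ims["scene"][190:340,200:480]; b=ims["top"][160:310,170:450]
c=np.vstack([cv2.resize(x,None,fx=2,fy=2,interpolation=2) for x in (a,b)])
cv2.imwrite("pics/b.png",c[:,:,::-1])
E
```

```text
scene new_frame_center 0.81 [ 453.5 -146.1   48.8] [251. 269.]
scene new_frame_center 0.76 [ 364.1 -150.6   56.6] [237. 238.]
scene new_frame_center 0.6 [468.7 -45.4  53.4] [299. 259.]
scene hung_frame_center 0.87 [535.6 169.2 128.4] [408. 229.]
scene prong_tip 0.75 [465.  175.5 159.7] [397. 196.]
scene prong_root 0.81 [649.  162.7 157.7] [435. 259.]
scene stand 0.58 [650.1 159.6   7.1] [423. 309.]
top new_frame_center 0.56 [467.3 -45.9  43.4] [317. 256.]
top new_frame_center 0.52 [ 453.2 -147.8   49.1] [357. 260.]
top new_frame_center 0.49 [ 364.1 -149.1   47.8] [359. 296.]
top hung_frame_center 0.79 [538.5 165.  123.1] [229. 226.]
top prong_tip 0.79 [460.2 168.2 157. ] [225. 257.]
top prong_tip 0.27 [ 5.095e+02 -2.480e+02 -5.000e-01] [393. 240.]
top prong_root 0.88 [646.7 163.2 159.2] [227. 178.]
```

View pics/b.png

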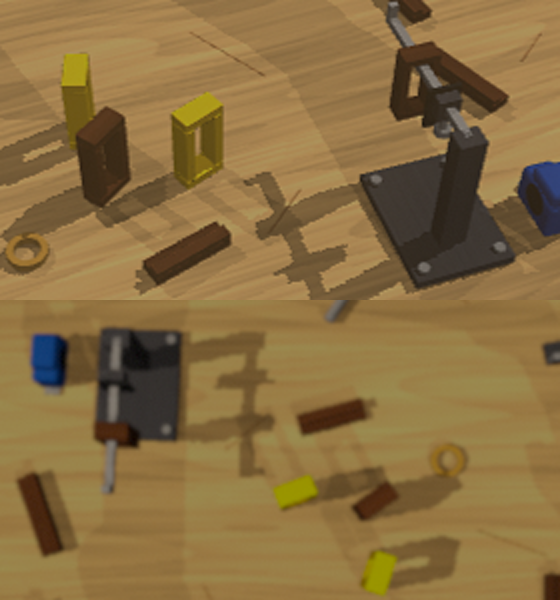

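The crop shows the walnut frame at crop (103,155), upright and not yellow, so it is confirmed. Next I'll look at it and then the stand from the wrist camera.

```bash
cat > h.py <<'E'
from cell import robot, grip, kin, viewer
import cv2,numpy as np
from scipy.spatial.transform import Rotation as Ro
def rot(yaw):  # tool down, jaw axis along yaw
    x=np.array([0,0,-1.]);y=np.array([np.cos(yaw),np.sin(yaw),0]);z=np.cross(x,y)
    return Ro.from_matrix(np.c_[x,y,z]).as_rotvec()
def cam(n):
    i=viewer.camera_info(n);return np.array(i["camera_matrix"]),np.array(i["R"]),np.array(i["t"])
def toplane(uv,z,c):
    K,R,t=c;uv=np.atleast_2d(uv).astype(float)
    d=np.c_[uv,np.ones(len(uv))]@np.linalg.inv(K).T@R
    C=-R.T@t;s=(z-C[2])/d[:,2];return C+d*s[:,None]
def proj(X,c):
    K,R,t=c;p=(np.atleast_2d(X)@R.T+t)@K.T;return p[:,:2]/p[:,2:]
E
python3 - <<'E'
from h import *
y0=Ro.from_rotvec(robot.observe()["tcp_rot"]).as_matrix();print(np.round(y0,2))
for yaw in [2.1,2.1-np.pi]:
    print(yaw,kin.ik([453,-147,230],rot(yaw)))
for yaw in [1.53,1.53-np.pi]:
    print(yaw,kin.ik([540,166,230],rot(yaw)),kin.ik([420,170,230],rot(yaw)))
E
```

```text
[[-0.    0.27 -0.96]
 [-0.   -0.96 -0.27]
 [-1.    0.    0.  ]]
2.1 [ 1.30461638  0.39842017 -1.28728088  1.90502533  0.41955493  1.15396242
  1.9613427 ]
-1.041592653589793 [ 0.64238152  0.15261122 -0.43674969  1.9353753   0.07341663  1.06887839
 -0.86686693]
1.53 [ 0.45858697  0.52342054 -1.1093599   1.71290841  0.49663467  1.22071244
  0.7551749 ] [ 0.36766062  0.17486474 -0.89742928  1.96279288  0.15531259  1.07415728
  0.9332703 ]
-1.611592653589793 [ 0.32032898  0.4226169  -0.87755669  1.7199713   0.35049243  1.16501835
 -2.26655174] [ 0.63977809  0.3051906  -1.26012961  1.95307811  0.32442741  1.11405792
 -2.36515418]
```

```bash
python3 - <<'E'
from h import *
robot.movep([453,-147,240],rot(-1.04))
robot.hold(0.2)
c=cam("wrist");im=viewer.read_camera("wrist");cv2.imwrite("pics/c.png",im[:,:,::-1])
np.savez("c.npz",K=c[0],R=c[1],t=c[2],im=im)
S=viewer.silhouettes("new_frame_center","wrist")
for i,d in enumerate(S):
    m=d["mask"];ys,xs=np.where(m);print(d["confidence"],xs.mean(),ys.mean(),m.sum(),im[m].mean(0))
    if i==0: np.save("m.npy",m)
for d in viewer.pinpoint("new_frame_center","wrist"): print(d["confidence"],c[1].T@(np.array(d["at"])-c[2]))
s=robot.observe();print(s["t"],s["tcp_pos"],s["joints"],s["contact_force"])
E
```

```text
0.84 318.60323886639674 214.16194331983806 2223 [63.59784076 41.35042735 28.3234368 ]
0.78 232.78676780446693 150.16392751790983 2373 [129.18584071 122.42941424  47.81710914]
0.69 278.09941747572816 286.1549514563107 2575 [120.00349515 108.94990291  41.75339806]
0.87 [ 454.25415183 -148.0433162    51.34698259]
0.76 [467.76018032 -47.22386037  51.55798009]
0.64 [ 367.89749031 -150.025868     49.00252133]
3.1083 [ 452.95594644 -147.2742473   239.93142394] [ 0.6461702   0.14261102 -0.43812328  1.92240651  0.06795743  1.09097104
 -0.86001045] [ 0.45350483 -0.91369385 -0.1274692 ]
```

View pics/c.png

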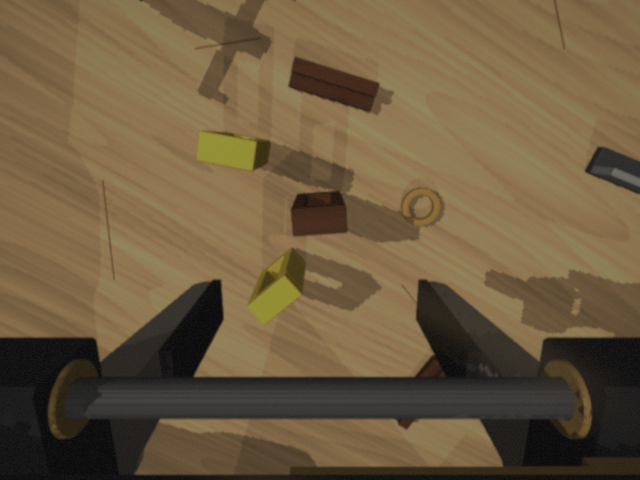

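The wrist view shows the walnut frame at (320,214), with its top face the rectangle from (292,207) to (347,235) and already nearly in line with the jaws. I'll refine the pose with a box-silhouette fit.

```bash
cat > fit.py <<'E'
from h import *
from scipy.optimize import minimize
def fitbox(m,c,x0,dims,zc):
    f=np.array([[i,j,k] for i in(-.5,.5) for j in(-.5,.5) for k in(-.5,.5)])*dims
    dt=lambda a:cv2.distanceTransform(a.astype(np.uint8),2,3)
    SS=4;M=cv2.resize(m.astype(np.uint8),None,fx=SS,fy=SS,interpolation=0)
    def cost(p):
        a=p[2];Rz=np.array([[np.cos(a),-np.sin(a),0],[np.sin(a),np.cos(a),0],[0,0,1]])
        u=proj(f@Rz.T+[p[0],p[1],zc],c);h=cv2.convexHull(np.float32((u+.5)*SS-.5).round().astype(np.int32))
        im=np.zeros(M.shape,np.uint8);cv2.fillConvexPoly(im,h,1)
        return (im^M).sum()/SS/SS
    best=min((minimize(cost,[x0[0],x0[1],a],method="Nelder-Mead",options=dict(initial_simplex=[[x0[0],x0[1],a],[x0[0]+6,x0[1],a],[x0[0],x0[1]+6,a],[x0[0],x0[1],a+.2]])) for a in x0[2]+np.array([-.2,0,.2])),key=lambda r:r.fun)
    return best
E
python3 - <<'E'
from fit import *
d=np.load("c.npz");c=(d["K"],d["R"],d["t"]);m=np.load("m.npy");im=d["im"]
r=fitbox(m,c,[454,-148,.5],np.array([26,50,100]),50);print(r.x,r.fun)
# colour mask: dark reddish
roi=np.zeros(m.shape,bool);roi[180:250,270:365]=1
i=im.astype(int);m2=roi&(i[:,:,0]<95)&(i[:,:,0]>1.25*i[:,:,1]) 
n,l,st,_=cv2.connectedComponentsWithStats(m2.astype(np.uint8));m2=l==1+np.argmax(st[1:,4])
h=np.zeros(m.shape,np.uint8);print(m2.sum(),m.sum(),(m^m2).sum())
v=im.copy();v[cv2.dilate(m.astype(np.uint8),np.ones((3,3)))-m>0]=[0,255,0];v=v[150:280,240:400]
a=r.x[2];f=np.array([[i,j] for i,j in((-.5,-.5),(-.5,.5),(.5,.5),(.5,-.5))])*[26,50]
X=np.c_[f@np.array([[np.cos(a),np.sin(a)],[-np.sin(a),np.cos(a)]])+r.x[:2],np.full(4,100)]
w=cv2.resize(im[150:280,240:400],None,fx=5,fy=5);cv2.polylines(w,[(((proj(X,c)-[240,150])+.5)*5).astype(np.int32)],True,(0,255,255),1)
cv2.imwrite("pics/d.png",w[:,:,::-1])
E
```

```text
[ 454.29678105 -147.30754743    0.58123167] 130.5625
2248 2223 131
```

View pics/d.png

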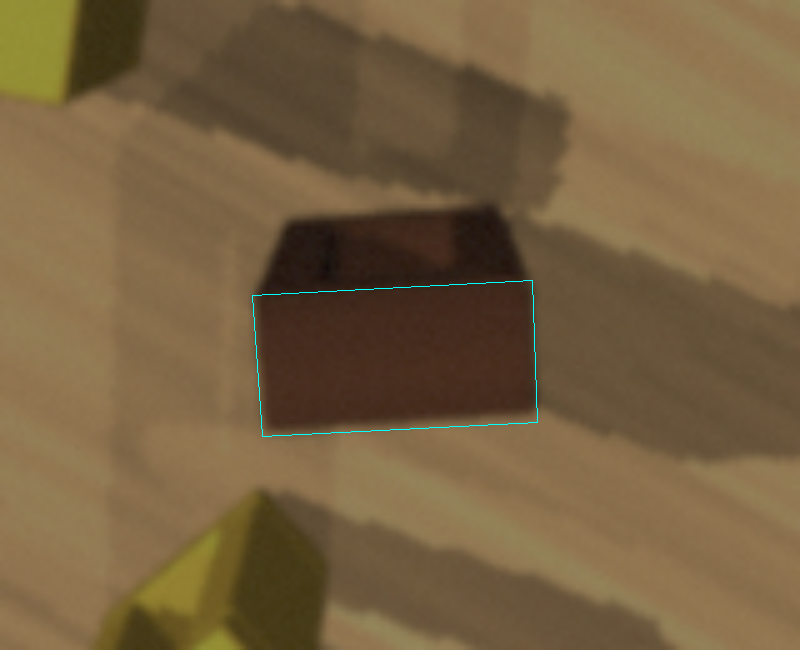

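The fit matches the top face to about 1 mm, so the frame yaw is about 0.58. Next I'll view the stand closely while nothing is in hand.

```bash
python3 - <<'E'
from h import *
robot.movep([500,168,270],rot(-1.61))
robot.hold(0.2)
c=cam("wrist");im=viewer.read_camera("wrist");cv2.imwrite("pics/e.png",im[:,:,::-1])
np.savez("e.npz",K=c[0],R=c[1],t=c[2],im=im)
for n in ["prong_tip","prong_root","hung_frame_center"]:
  for d in viewer.pinpoint(n,"wrist")[:2]: print(n,d["confidence"],c[1].T@(np.array(d["at"])-c[2]),proj(c[1].T@(np.array(d["at"])-c[2]),c))
s=robot.observe();print(s["t"],s["tcp_pos"],s["joints"])
E
```

```text
prong_tip 0.92 [463.9929715  173.51390373 155.42941388] [[312.50011702 271.08933318]]
prong_tip 0.59 [650.03745341 277.46195069  -1.00672096] [[215.10363852  73.09498024]]
prong_root 0.82 [654.01288698 157.05927252 157.45100532] [[323.03900503  24.83972326]]
hung_frame_center 0.71 [535.0451574  169.53399742 129.34192215] [[313.76889991 184.73216988]]
4.725 [500.10812818 167.5410166  270.01108034] [ 0.17482007  0.24755723 -0.66036068  1.76268568  0.16294182  1.18658005
 -2.14288543]
```

View pics/e.png

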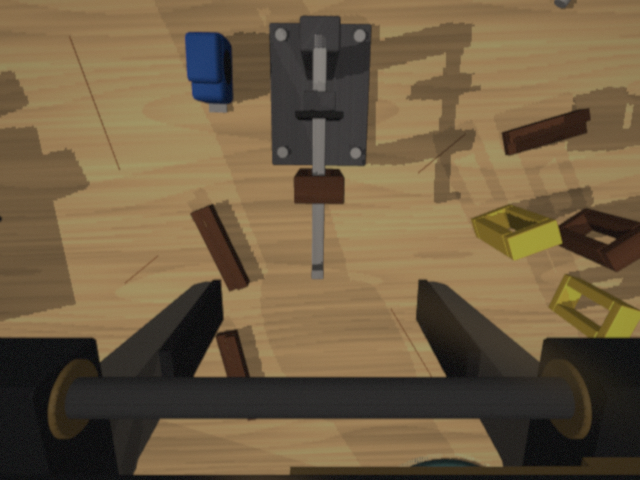

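The wrist view shows the prong running from its tip near (317,272) up to the column at (320,35), the hung frame at (319,186), and the stop front face near row 115. I'll fit the prong line.

```bash
python3 - <<'E'
from h import *
d=np.load("e.npz");c=(d["K"],d["R"],d["t"]);im=d["im"]
g=im.astype(float).max(2)-im.astype(float).min(2) # saturation-ish: prong grey -> low
P=[]
for r in list(range(210,258,3))+list(range(125,160,4)):
    b=im[r].astype(float); s=(b[:,0]-b[:,2])
    on=np.where(r>170, s<14, b.mean(1)>78)
    x=np.arange(303,336);w=on[303:336] if r>170 else (b.mean(1)[303:336]>75)
    if w.sum()>5: P.append((x[w].mean(),r,w.sum()))
P=np.array(P);print(np.round(P,1).tolist())
X=toplane(P[:,:2],160,c)
p=np.polyfit(X[:,0],X[:,1],1);print(p,np.arctan(p[0]),np.abs(np.polyval(p,X[:,0])-X[:,1]).max())
for uv in [(317,263),(317,271),(317,278)]: print(uv,toplane([uv],176,c),toplane([uv],160,c))
cv2.imwrite("pics/f.png",cv2.resize(im[20:290,240:400],None,fx=2.2,fy=2.2,interpolation=cv2.INTER_CUBIC)[:,:,::-1])
E
```

```text
[[317.5, 210.0, 10.0], [317.5, 213.0, 10.0], [317.5, 216.0, 10.0], [317.5, 219.0, 10.0], [317.5, 222.0, 10.0], [318.0, 225.0, 9.0], [317.5, 228.0, 10.0], [317.5, 231.0, 10.0], [317.5, 234.0, 10.0], [317.5, 237.0, 10.0], [317.5, 240.0, 10.0], [317.5, 243.0, 10.0], [317.5, 246.0, 10.0], [317.5, 249.0, 10.0], [317.5, 252.0, 10.0], [317.0, 255.0, 9.0], [318.0, 125.0, 13.0], [318.0, 129.0, 13.0], [318.0, 133.0, 13.0], [318.0, 137.0, 13.0], [318.0, 141.0, 13.0], [318.0, 145.0, 13.0], [318.0, 149.0, 13.0], [318.0, 153.0, 13.0], [318.0, 157.0, 13.0]]
[-4.77600508e-02  1.91522849e+02] -0.047723786531435844 0.3758763872629629
(317, 263) [[477.86325574 168.94758435 176.        ]] [[472.6464844  169.23776077 160.        ]]
(317, 271) [[471.0889614  169.23814086 176.        ]] [[465.50650021 169.54400209 160.        ]]
(317, 278) [[465.09793135 169.49510235 176.        ]] [[459.19206246 169.81483488 160.        ]]
```

View pics/f.png

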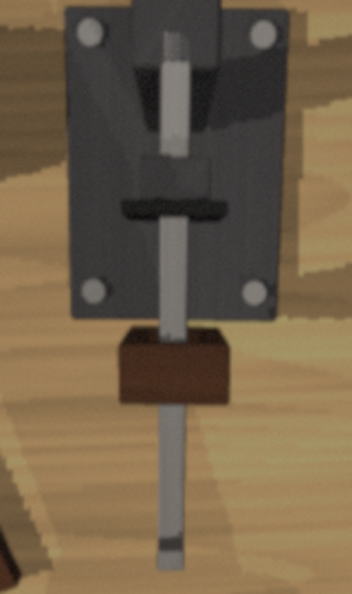

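```bash
python3 - <<'E'
from h import *
q=rot(-0.99)
robot.movep([454.9,-146.9,180],q)
robot.servo_line([454.9,-146.9,66],feed=120)
robot.hold(0.15);s=robot.observe();print(s["tcp_pos"],s["contact_force"],s["t"])
grip(0.3,35)
s=robot.observe();print(s["grip_width"]*92,s["contact_force"],s["t"])
robot.servo_line([454.9,-146.9,100],feed=80)
robot.servo_line([454.9,-146.9,240],feed=180)
robot.hold(0.2)
s=robot.observe();print(s["grip_width"]*92,s["contact_force"],s["wrist_torque"],s["t"])
c=cam("wrist");im=viewer.read_camera("wrist");cv2.imwrite("pics/g.png",im[:,:,::-1])
np.savez("g.npz",K=c[0],R=c[1],t=c[2],im=im,p=s["tcp_pos"],r=s["tcp_rot"])
E
```

```text
[ 455.42263884 -147.12253813   66.6854231 ] [-0.11995425  0.02548848  0.13139228] 7.225
27.702442938754896 [-3.08973941  3.73454115 21.27977407] 8.2583
27.48829371081347 [ 0.37400199 -0.43840701  0.12306907] [ 0.05197906 -0.04193943 -0.05096031] 9.9583
```

View pics/g.png

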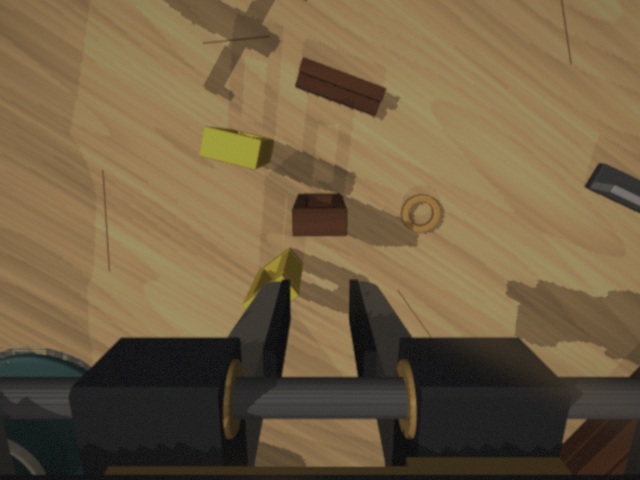

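The jaws closed to 28 mm, the commanded opening, and the frame was not lifted. It still stands at (320,214). I'll check the scene before retrying.

```bash
python3 - <<'E'
from fit import *
im=viewer.read_camera("scene");cv2.imwrite("pics/i.png",cv2.resize(im[40:340,120:480],None,fx=2,fy=2)[:,:,::-1])
viewer.read_camera("wrist");c=cam("wrist")
S=viewer.silhouettes("new_frame_center","wrist")
for d in S: print(d["confidence"],np.argwhere(d["mask"]).mean(0))
m=min(S,key=lambda d:np.hypot(*(np.argwhere(d["mask"]).mean(0)-[214,320])))["mask"]
r=fitbox(m,c,[454,-148,.5],np.array([26,50,100]),50);print(r.x,r.fun)
s=robot.observe();print(s)
T=Ro.from_rotvec(s["tcp_rot"]).as_matrix();print(np.round(T,3))
E
```

```text
0.89 [215.57179931 318.91176471]
0.73 [275.14351852 277.34259259]
0.61 [147.81838565 235.01704036]
[ 455.06494289 -146.81962775    0.57853301] 73.875
{'t': 10.1583, 'joints': array([ 0.74884802,  0.16026079, -0.55600162,  1.91329583,  0.09466343,
        1.09435746, -0.8348033 ]), 'joint_velocities': array([-0.00039697, -0.00174244,  0.00088301, -0.00198004, -0.00107218,
        0.0009869 ,  0.00012578]), 'joint_torque': array([-3.55564521e-05, -3.03880870e+01, -2.15980880e+00, -2.45900095e+01,
       -4.44943376e-02, -4.32268542e-02, -1.40371531e-04]), 'tcp_pos': array([ 454.74918698, -146.80026831,  239.64377003]), 'tcp_rot': array([ 1.89095273,  0.56592263, -1.89191292]), 'contact_force': array([ 0.45769007, -1.05480044, -0.19823199]), 'wrist_torque': array([ 0.01163738, -0.00040202,  0.02467887]), 'grip_width': 0.2969589072649286}
[[-0.001  0.549 -0.836]
 [ 0.    -0.836 -0.549]
 [-1.    -0.001  0.   ]]
```

View pics/i.png

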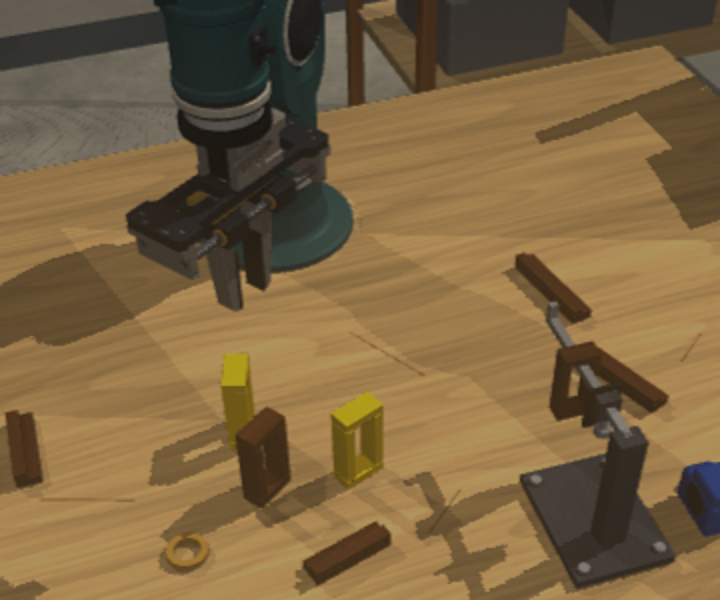

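```bash
python3 - <<'E'
from h import *
q=rot(-0.99)
grip(1.0,20)
robot.servo_line([455,-146.9,66],feed=220)
robot.hold(0.1)
im=viewer.read_camera("wrist");im2=viewer.read_camera("scene")
s=robot.observe();print(s["grip_width"]*92,s["tcp_pos"],s["contact_force"],s["t"])
grip(0.6)
s=robot.observe();print(s["grip_width"]*92,s["tcp_pos"],s["contact_force"],s["t"])
im3=viewer.read_camera("wrist")
cv2.imwrite("pics/j.png",np.vstack([np.hstack([cv2.resize(im,(400,300)),cv2.resize(im3,(400,300))]),cv2.resize(im2[170:320,180:380],(800,600),interpolation=2)[150:450]])[:,:,::-1])
E
```

```text
91.8566089926198 [ 455.82789327 -147.27892625   67.12328481] [0.21585185 0.7636917  0.65131933] 12.3333
55.01984370315511 [ 454.97438505 -146.83859493   65.95642619] [-0.47624877  0.18531953 -0.15815964] 13.025
```

View pics/j.png

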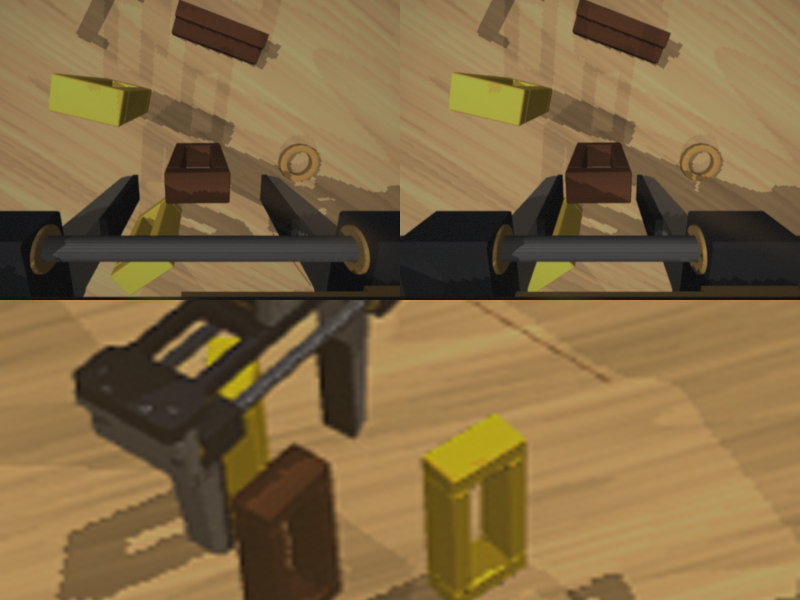

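```bash
python3 - <<'E'
from h import *
c=cam("scene");w=cam("wrist");s=robot.observe();T=Ro.from_rotvec(s["tcp_rot"]).as_matrix();p=s["tcp_pos"]
print("tcp scene",proj([p,p+[0,0,34]],c))
for h in(0,20,34):
  print(h,"open fingers inner scene",proj([p+[0,0,h]+46*T[:,1],p+[0,0,h]-46*T[:,1]],c).round(0).tolist())
for h in (0,34):
  print("wrist",h,proj([p+[0,0,h]+27.5*T[:,1]+b*T[:,2] for b in(-10,0,10)],w).round(0).tolist())
im=viewer.read_camera("scene");cv2.imwrite("pics/k.png",cv2.resize(im[185:335,180:380],(800,600),interpolation=2)[:,:,::-1])
im=viewer.read_camera("wrist");cv2.imwrite("pics/l.png",cv2.resize(im[180:400,200:460],None,fx=3,fy=2.7,interpolation=2)[:,:,::-1])
E
```

```text
tcp scene [[250.48672005 263.63122618]
 [249.18858559 252.33188487]]
0 open fingers inner scene [[236.0, 277.0], [265.0, 251.0]]
20 open fingers inner scene [[235.0, 271.0], [264.0, 244.0]]
34 open fingers inner scene [[234.0, 266.0], [264.0, 239.0]]
wrist 0 [[368.0, 259.0], [368.0, 276.0], [367.0, 293.0]]
wrist 34 [[377.0, 281.0], [376.0, 301.0], [376.0, 321.0]]
```

View pics/k.png

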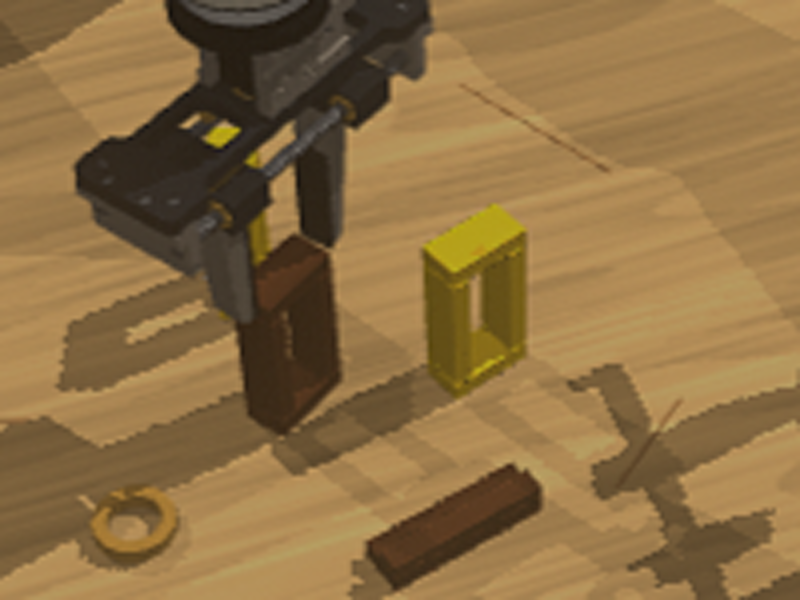

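View pics/l.png

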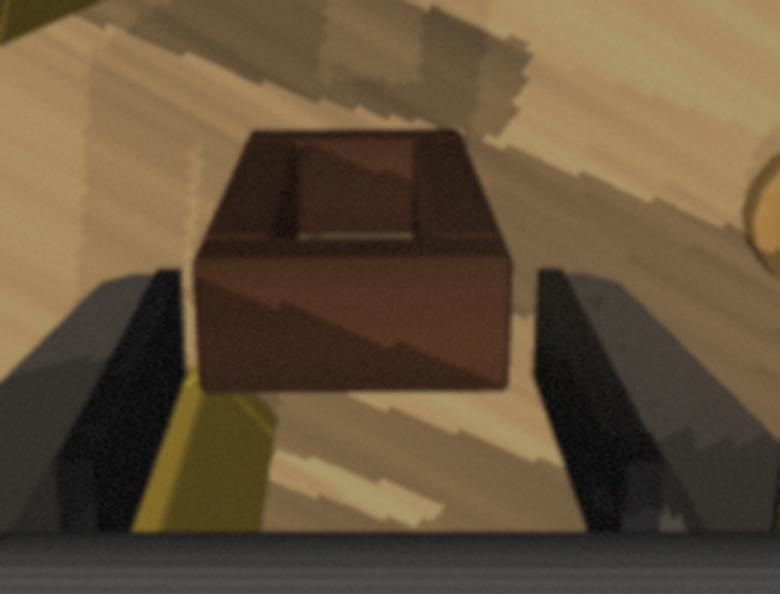

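The close-ups explain the miss. In the wrist view the fingertips end at (261,280) and (379,280). Projecting the reported TCP, that puts the real tips about 33 mm behind it, so the jaws closed right at the frame's top edge. I'll trust the measurement and go lower, watching the force and grip width.

```bash
python3 - <<'E'
from h import *
grip(0.75)
robot.servo_line([455,-146.9,37],feed=60)
s=robot.observe();print(s["tcp_pos"],s["contact_force"],s["t"])
grip(0.4,30)
s=robot.observe();print(s["grip_width"]*92,s["tcp_pos"],s["contact_force"],s["t"])
im=viewer.read_camera("wrist");im2=viewer.read_camera("scene")
cv2.imwrite("pics/m.png",np.hstack([cv2.resize(im[160:460,170:470],(400,400)),cv2.resize(im2[185:335,180:330],(400,400),interpolation=2)])[:,:,::-1])
E
```

```text
[ 454.96076848 -146.70394132   36.74957859] [ 0.32418311  0.09600464 -0.49932364] 14.2083
49.77470153838398 [ 455.19580069 -146.96151897   37.24868519] [-0.40633364  0.95197783  0.14288154] 14.625
```

View pics/m.png

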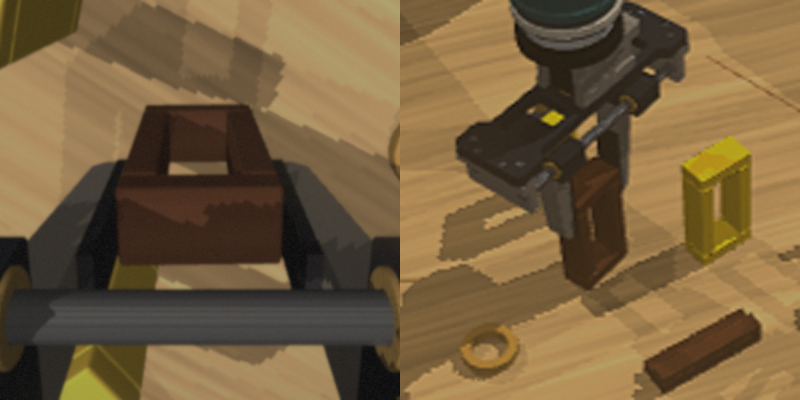

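The jaws now hold 49.8 mm, the frame's width, and the picture shows the frame between the pads. I'll lift it and carry it to just in front of the prong tip.

```bash
python3 - <<'E'
from h import *
grip(0.4,38)
robot.servo_line([455,-146.9,60],feed=80)
s=robot.observe();print(s["grip_width"]*92,s["contact_force"])
robot.servo_line([455,-146.9,200],feed=200)
P=lambda x:191.52-0.04776*x
q=rot(-0.0477-np.pi/2)
print(kin.ik([415,P(415),200],q))
robot.movep([415,P(415),200],q)
robot.servo_line([415,P(415),139],feed=120)
robot.hold(0.3)
s=robot.observe();print(s["grip_width"]*92,s["tcp_pos"],s["contact_force"],s["t"])
c=cam("wrist");im=viewer.read_camera("wrist");im2=viewer.read_camera("scene")
cv2.imwrite("pics/n.png",np.vstack([cv2.resize(im,(480,360))[60:],cv2.resize(im2[150:310,340:580],(480,320),interpolation=2)[:300]])[:,:,::-1])
np.savez("n.npz",K=c[0],R=c[1],t=c[2],im=im,p=s["tcp_pos"],r=s["tcp_rot"])
E
```

```text
49.94980317045939 [-0.86416309  0.425209    0.15540848]
[ 0.24924116  0.18494776 -0.78152854  2.01231114  0.15427891  1.002686
 -2.22566306]
49.847507853011074 [415.39699167 171.78159979 139.52375092] [ 0.52381135 -0.23365982 -0.61057688] 18.4167
```

View pics/n.png

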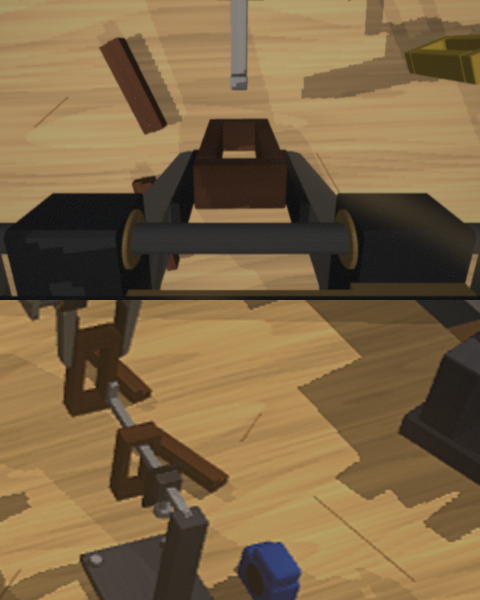

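The frame is held squarely, with the prong tip at wrist-view (239,80) in line with the frame's middle at x≈240. I'll thread it over the lip and lower it until it touches.

```bash
cat >> h.py <<'E'
P=lambda x:191.52-0.04776*x
def force(n=6,dt=0.02):
    a=[]
    for _ in range(n): robot.hold(dt); a.append(np.r_[robot.observe()["contact_force"],robot.observe()["wrist_torque"]])
    return np.mean(a,0)
E
python3 - <<'E'
from h import *
robot.servo_line([497,P(497),139],feed=70)
f0=force();print(f0,robot.observe()["t"])
robot.servo_line([497,P(497),113],feed=50)
f0=force(8);print("pre",f0)
im=viewer.read_camera("wrist");im2=viewer.read_camera("scene")
cv2.imwrite("pics/o.png",np.vstack([cv2.resize(im,(480,360))[60:],cv2.resize(im2[150:310,340:580],(480,320),interpolation=2)[:300]])[:,:,::-1])
z=113
while z>107.2:
    z-=0.6; robot.servo_line([497,P(497),z],feed=8); f=force(4); print(round(z,1),np.round(f[:3]-f0[:3],2),robot.observe()["tcp_pos"][2].round(2))
    if f[2]-f0[2]>1.0: break
print(robot.observe()["t"])
E
```

```text
[ 0.18828491  0.1171442  -1.31772189  0.02468466  0.0186383   0.0122984 ] 19.9417
pre [-2.82543897e-01 -1.07596376e-01 -7.65642908e-01  4.24488394e-02
  6.35155683e-04  1.23105200e-02]
112.4 [ 0.26  0.08 -0.42] 112.43
111.8 [ 0.19  0.11 -0.48] 111.77
111.2 [ 0.19 -0.11 -0.2 ] 111.18
110.6 [ 0.47  0.53 -0.3 ] 110.6
110.0 [ 0.14  0.02 -0.19] 109.98
109.4 [ 0.29 -0.01 -0.01] 109.4
108.8 [-0.46 -0.13  2.64] 109.04
23.0583
```

View pics/o.png

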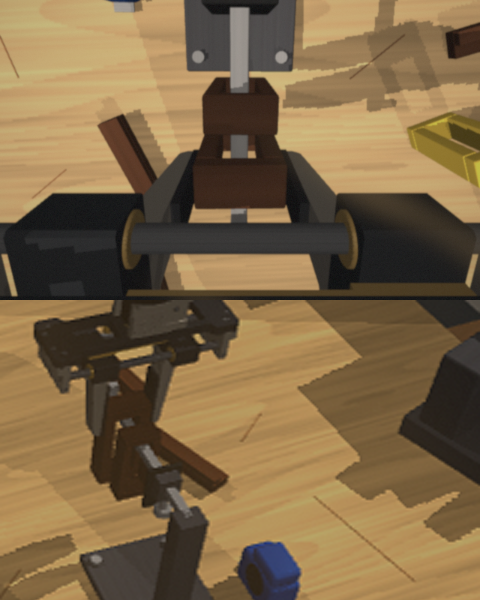

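Contact came at TCP z≈109.2, as predicted (2.6 N, gentle). The picture shows both frames on the prong with the new one in front. I'll ease off the pressure, slide back, and feel for the stop.

```bash
python3 - <<'E'
from h import *
u=np.array([np.cos(.0477),-np.sin(.0477),0])
robot.servo_line([497,P(497),109.3],feed=8)
f0=force(8);print("base",f0[:3].round(2))
robot.servo_line([528,P(528),109.3],feed=22)
f=force(4);print(528,(f-f0)[:3].round(2))
x=528
while x<578:
    x+=2; robot.servo_line([x,P(x),109.3],feed=20); f=force(3,.015); F=-(f-f0)[:3]@u
    print(x,round(F,2),round((f-f0)[2],2),end=" | ")
    if F>1.6:
        f=force(5); F=-(f-f0)[:3]@u; print("re",round(F,2))
        if F>1.3: break
np.save("st.npy",np.r_[x,f0]);s=robot.observe();print(s["t"],s["tcp_pos"],s["grip_width"]*92)
E
```

```text
base [-0.07  0.33 -1.4 ]
528 [-0.11 -0.03  0.31]
530 0.16 -0.1 | 532 -0.27 0.36 | 534 0.38 0.54 | 536 -0.16 0.24 | 538 -0.24 0.45 | 540 -0.12 0.44 | 542 0.33 0.1 | 544 0.6 0.05 | 546 -0.22 -0.1 | 548 0.32 -0.27 | 550 0.09 0.24 | 552 -0.56 0.37 | 554 0.51 -0.07 | 556 4.32 2.37 | re 4.44
29.35 [555.25553719 165.02013186 109.14962449] 49.76807989200246
```

It met the stop at x≈556 with 4.4 N. I'll look before pressing further.

```bash
python3 - <<'E'
from h import *
st=np.load("st.npy");x=st[0];f0=st[1:]
u=np.array([np.cos(.0477),-np.sin(.0477),0])
for _ in range(4):
    f=force(4);F=-(f-f0)[:3]@u;print(x,F.round(2),(f-f0)[:3].round(2))
    if F>6.5: break
    x+=1.0;robot.servo_line([x,P(x),109.3],feed=8)
for _ in range(4):
    f=force(6,.03);print((-(f-f0)[:3]@u).round(2))
im=viewer.read_camera("wrist");im2=viewer.read_camera("scene")
cv2.imwrite("pics/p.png",np.vstack([cv2.resize(im,(480,360))[60:],cv2.resize(im2[170:290,370:490],(480,480),interpolation=2)[:300]])[:,:,::-1])
np.save("st.npy",np.r_[x,f0]);s=robot.observe();print(s["t"],s["tcp_pos"])
E
```

```text
556.0 4.54 [-4.59 -0.96  1.86]
557.0 6.0 [-6.01 -0.1   2.71]
558.0 7.63 [-7.65 -0.28  4.25]
7.81
7.72
7.51
7.8
31.0 [556.43459561 164.96616491 109.10848147]
```

View pics/p.png

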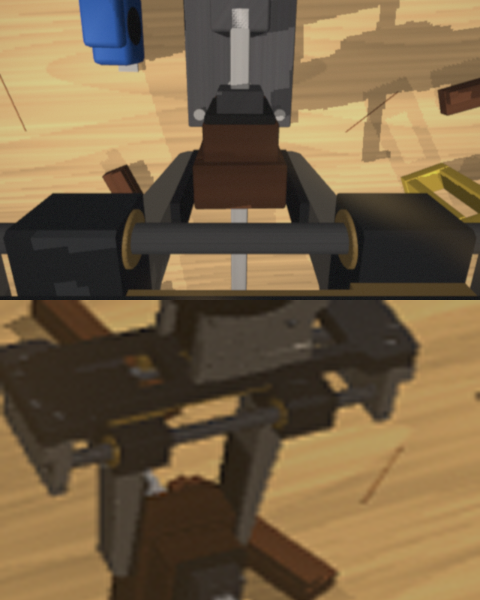

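The frames are pressed face to face at 7.6–7.8 N for about a second. I'll relax to about 2 N so the buffer follows, then let go.

```bash
python3 - <<'E'
from h import *
st=np.load("st.npy");x=st[0];f0=st[1:]
u=np.array([np.cos(.0477),-np.sin(.0477),0])
for _ in range(6):
    x-=0.7;robot.servo_line([x,P(x),109.3],feed=4);f=force(5,.03);F=-(f-f0)[:3]@u;print(round(x,1),F.round(2),(f-f0)[:3].round(2))
    if F<2.6: break
robot.hold(0.4);f=force(5);print((f-f0)[:3].round(2))
grip(0.62)
f=force(5);print("open",(f-f0)[:3].round(2),robot.observe()["grip_width"]*92)
grip(0.8)
im=viewer.read_camera("wrist");im2=viewer.read_camera("scene")
cv2.imwrite("pics/q.png",np.vstack([cv2.resize(im,(480,360))[60:],cv2.resize(im2[170:290,370:490],(480,480),interpolation=2)[:300]])[:,:,::-1])
s=robot.observe();print(s["t"],s["tcp_pos"])
np.save("st.npy",np.r_[x,f0])
E
```

```text
557.3 5.69 [-5.7  -0.13  2.48]
556.6 5.23 [-5.24 -0.04  1.79]
555.9 4.69 [-4.68  0.31  0.51]
555.2 3.1 [-3.09  0.27 -1.75]
554.5 2.15 [-2.17 -0.47 -0.81]
[-1.3  -0.01  0.01]
open [-0.08 -0.17  0.98] 56.88236723950768
34.875 [554.47936646 165.01906625 109.28202213]
```

View pics/q.png

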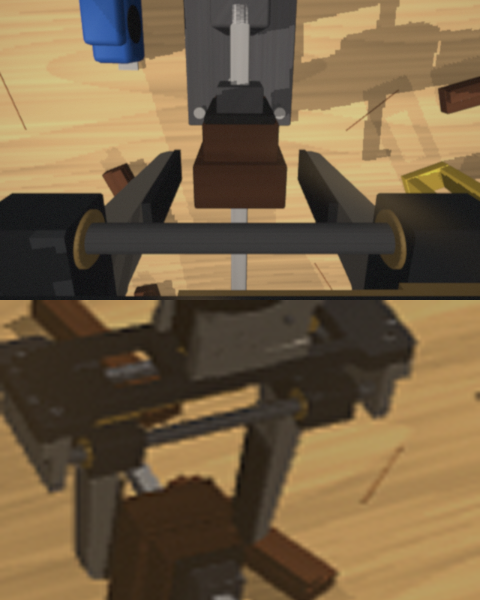

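The jaws are open and clear on both sides of the new frame, at wrist-view (240,180), and the two frames sit face to face. I'll retreat straight up and check.

```bash
python3 - <<'E'
from h import *
p=robot.observe()["tcp_pos"];x=554.5
robot.servo_line([x,P(x),170],feed=60)
robot.servo_line([x,P(x),230],feed=150)
robot.servo_line([470,P(470),270],feed=180)
robot.hold(0.2)
c=cam("wrist");im=viewer.read_camera("wrist")
for n in ["hung_frame_center","new_frame_center"]:
  for d in viewer.pinpoint(n,"wrist")[:4]: print(n,round(d["confidence"],2),(c[1].T@(np.array(d["at"])-c[2])).round(1))
robot.movep([330,-330,300],rot(-1.6)) if kin.ik([330,-330,300],rot(-1.6)) is not None else print("noik")
im2=viewer.read_camera("scene")
cc=cam("scene")
for n in ["hung_frame_center","new_frame_center"]:
  for d in viewer.pinpoint(n,"scene")[:4]: print(n,round(d["confidence"],2),(cc[1].T@(np.array(d["at"])-cc[2])).round(1))
cv2.imwrite("pics/r.png",np.vstack([cv2.resize(im[20:320,140:500],(480,400))[:290],cv2.resize(im2[170:290,350:510],(640,480),interpolation=2)[20:320,40:520]])[:,:,::-1])
cv2.imwrite("pics/s.png",im2[:,:,::-1])
s=robot.observe();print(s["t"],s["tcp_pos"])
E
```

```text
new_frame_center 0.95 [ 365.  -149.9   49.5]
new_frame_center 0.91 [469.3 -48.3  50. ]
hung_frame_center 0.98 [578.6 165.8 125.9]
new_frame_center 0.74 [ 363.5 -146.1   55.1]
new_frame_center 0.72 [469.7 -47.4  52.9]
39.6333 [ 330.63796551 -329.33967435  299.95184409]
```

View pics/r.png

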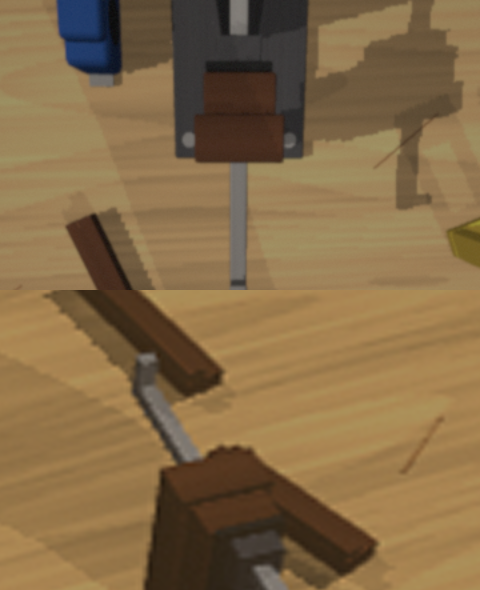

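View pics/s.png

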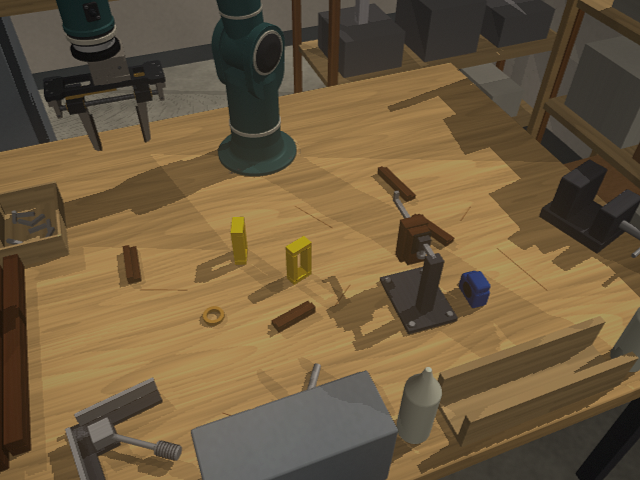

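The wrist crop shows the wide frame at (238,138) flush in front of the narrow one at (239,92), which bears on the black buffer at (239,68). In the scene picture both hang upright at (415,240). The offcuts, ring, tape and yellow frames are where they were. I'm handing it in.

```bash
python3 - <<'E'
from h import *
robot.hold(0.2);print(robot.observe()["t"]);print(robot.job_done())
E
```

```text
39.8333
the job is handed in; nothing more can be done
None
```

The walnut frame is hung on the prong in front of the narrower one, and I handed the job in at 39.8 s. I set it down with about 2.6 N and slid both frames back until they met the stop. I pressed them home at 7.5–7.8 N for about a second, eased off to about 1.3 N and let go.

**Last checks:** the final pictures show both frames upright and face to face against the buffer, with the gripper clear and nothing else visibly moved.

**What failed or disagreed:**
- **First grasp missed.** The real fingertips sit about 33 mm short of the reported TCP, so the jaws closed at the frame's top edge with about 21 N upward force on the tool. The frame did not move measurably. I measured the offset in the images and regrasped lower.
- **Frame not detected at the end.** The `pinpoint` network no longer reported the new frame once it was hung; it found only the yellow look-alikes. Its final position is therefore confirmed by the pictures and the force readings, not by the network.

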